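Offer up the shield flap to the microscope's hinge

TASK

Pick up the scanning microscope's shield flap by its red rib and offer it up, level, to the jamb block on the scanner base, with the flap's brass knuckle between the block's two brass knuckles so that all three holes line up and the hinge pin could be pushed straight through. Go gently with the scanner base, do not let the flap lean on it, and leave everything else where it stands. Finish while still holding the flap there: do not let go, a colleague will push the pin in.

Things in the scene. Friction and masses are not known exactly. Their poses are not given: they have to be found in the camera images.
- flap: Shield flap, a loose hinge leaf, 130-250 g: aluminium plate 80 (x) x 70 (y) x 6 mm, flat on a blue pad (170 x 150 x 10 mm) at the left or right. Origin: centre of the plate's underside, z up, +x to its hinge edge, where a brass knuckle (tube along y, 26 mm long, 26 mm outside, 14 mm hole) stands off on a 26 mm wide tongue. Its axis is 58 mm from the origin and 13 mm above the underside.
- flap_rib (a point): Point to grip, in the red rib over the flap's origin, 25 mm above the plate's underside. The rib is 50 mm long (x), 14 mm thick (y; close the fingers along y) and stands from 6 to 38 mm above the underside. Axes as the flap's.
- flap_hole (a point): Centre of the hole of the flap's knuckle, in the middle of its length. Axes as the flap's; y runs along the hole.
- base: Scanner base, fixed: aluminium drum (180 mm across, 98 mm tall, centre at x = +127 mm) with a dark jamb block (90 mm wide along y, 113 mm tall, face at x = +19 mm) on the robot's side, and two brass knuckles standing off its face. Origin on the table straight below the middle of the hinge axis; +x points from the axis into block and drum, z up. The -x side of the hinge is free.
- base_hole (a point): On the block's hinge axis, 100 mm above the table, midway between its knuckles (26 mm outside, 14 mm holes, from 16 to 36 mm either side): a 32 mm gap, open from above, below and -x, for the flap's 26 mm knuckle; the block's face is 6 mm behind it. Axes as the base's, y along the holes. Finished, flap_hole is here and the flap's axes point the same way as the base's.
- pin: The steel hinge pin, 8 mm thick with a 14 mm head, standing in a black block (50 x 50 x 30 mm) near the front middle of the table, top about 77 mm above the table. Origin at its foot. Leave alone.
- jar: Amber jar, 44 mm across, 55 mm tall, on the white specimen tray (170 x 150 x 10 mm, on the side where the blue pad is not). Origin under its centre. Leave alone.
- chipbox: Black probe box with clear lid, 55 x 55 x 22 mm, on the white tray. Origin under its centre. Leave alone.
- lens: Dark objective lens standing on the table, 34 mm across, 58 mm tall. Origin under its centre. Leave alone.
- driver: Screwdriver with a red handle lying on the table at the far right, 160 mm long. Leave alone.
- bottle: White bottle, 60 mm across, 130 mm tall, standing at the far left of the table. Origin under its centre. Leave alone.

How it is judged:
By the outcome, as a careful person would: the job done as asked, in the order asked, and still so for the second after the job is handed in, while the arm keeps its last pose, push and grip.
It also fails if it takes over 48 s, if anything falls off the work surface, if the arm or the gripper's body presses on something with over 40 N, if the wrist force passes 120 N, or if a joint passes its speed limit or range.

ROBOT

A 7-joint arm with a two-finger parallel gripper is mounted at the origin on the work surface. World frame = base frame: x ahead of the robot, y to its left, z up, the work surface at z = 0. Lengths are in m, angles in rad, forces in N, time in s.
With the tool pointing down it reaches from about 0.425 to 0.925 m from the base axis. Payload 6.8 kg.
Tool frame: the origin (TCP) lies at the very end of the fingers, on their centre line; the grasp point (between the pads) lies 19 mm behind it; z points along the fingers, y is the line along which they close (so a half turn about z gives the same grasp; the last joint's range is limited). The gripper opens to 88 mm and grips with 3 to 60 N. Pads are 20 mm wide; open, the fingers measure 115 mm over their backs; the gripper's body (75 mm by 178 mm) begins 61 mm behind the grasp point.
Start: joints at [-1.31, 0.477, 0.022, 1.555, -0.011, 1.109, -0.083], TCP at [0.243, 0.63, 0.223] pointing down, gripper open.
Joint ranges: [-2.96, 2.96], [-0.34, 2.1], [-1.41, 1.46], [0.24, 2.44], [-1.37, 4.51], [0.17, 1.92], [-2.96, 2.96]. Speed limits (rad/s): [2.39, 2.39, 3.14, 3.14, 3.14, 3.14, 3.14].

INTERFACE

Orientations are given as [roll, pitch, yaw] about the fixed x, y, z axes, in that order (R = Rz(yaw) Ry(pitch) Rx(roll)).
In Python, from cell import manip gives the robot as it stands. Calls block until the motion is done:
- manip.goto(position, orientation): joint-space move of the TCP to a pose.
- manip.move_l(position, vel=0.15, orientation=None, contact_N=None): straight line of the TCP; orientation=None keeps the orientation; vel is the mean speed in m/s. With contact_N (N) it stops when the force on the tool has changed by that much, and returns True; else False.
- manip.move_joints(angles): joint-space move.
- manip.release() and manip.clamp(force=None): open the fingers fully, or close them until they stop; force is the grip in N (None keeps the last).
- manip.pause(seconds).
- manip.solve_ik(position, orientation): joint angles nearest the present ones, or None.
- manip.state(): the state.
- manip.get_image(name): name is "side" or "top"; returns the picture (384x512x3 uint8, red, green, blue); there is no depth.
- manip.calibration(name): a dict with "K" (3x3 intrinsics, pixels), "origin" and "orientation" of the camera in the world. Camera axes: x right, y down, z forward; pixel columns grow to the right and rows downward; lengths in m; the calibration is good to about 2 mm. A picture is of the moment at which its call begins. calibration takes no time and is no camera call.
A pose or a line that the arm cannot do raises manip.MotionError and nothing moves.
- manip.job_done(): hands the job in; it is judged then, once.
The state is a dict: "clock": time; "qpos": joint angles; "joint_vel": joint speeds; "tau": joint torques, N m; "tool_pos": TCP position; "ee_rot": TCP orientation; "ft_force": force on the tool from outside, world axes, zero at the start; "ft_torque": the same for the moment, N m; "finger_gap": finger opening in m; "gripper_force": force on a finger pad.
Only numpy, scipy, OpenCV 4.12 (cv2) and the standard library are available. Lean on these libraries where they do the work, as an engineer would, in place of code of your own. Each camera call takes 0.05 s, during which the arm holds its last target. There are 200 camera calls.

## Working session

There is one attempt and no reset: what is moved stays moved. The work goes in short steps, each a Python script; the robot and the scene stay as the last script left them, time stands still between calls to the robot, and variables do not carry over. Pictures are saved under pics/ and viewed, at most 10 in all, crops included, and the job is handed in when it is done.

```bash
mkdir -p pics; python3 - <<'E'
from cell import manip
import cv2
for n in("top","side"):
    im=manip.get_image(n); cv2.imwrite(f"pics/{n}0.png",im[:,:,::-1]); c=manip.calibration(n); print(n,c)
print(manip.state())
E
```

```text
top {'K': array([[410.76212901,   0.        , 255.00489329],
       [  0.        , 410.76212901, 189.89791621],
       [  0.        ,   0.        ,   1.        ]]), 'origin': array([0.3908715 , 0.05150229, 1.07753027]), 'orientation': array([-2.95711065, -0.01839277, -1.5969759 ])}
side {'K': array([[391.39799544,   0.        , 252.36928031],
       [  0.        , 391.39799544, 195.71604246],
       [  0.        ,   0.        ,   1.        ]]), 'origin': array([ 0.35956046, -0.8585428 ,  0.94888464]), 'orientation': array([-2.31843461, -0.01210338, -0.22069782])}
{'clock': 0.1, 'qpos': array([-1.31009931,  0.47771199,  0.02236742,  1.55628511, -0.01150089,
        1.1093115 , -0.08308317]), 'joint_vel': array([-1.08408008e-03, -8.54001977e-04, -1.48971337e-04, -2.08172970e-03,
       -1.72959130e-03,  5.61849589e-04,  5.74164770e-06]), 'tau': array([ 2.98658713e-03, -5.84089673e+01,  1.53899621e+00, -2.73314130e+01,
       -5.42976265e-02,  1.30489032e-02,  6.92757681e-05]), 'tool_pos': array([0.24316994, 0.62912457, 0.22181158]), 'ee_rot': array([-3.14001015e+00,  1.24850367e-04,  2.77281088e+00]), 'ft_force': array([0.72362701, 0.27502692, 0.10070744]), 'ft_torque': array([ 0.03228488, -0.03686386, -0.01813435]), 'gripper_force': 0.0, 'finger_gap': 0.08805616200112197}
```

View pics/top0.png

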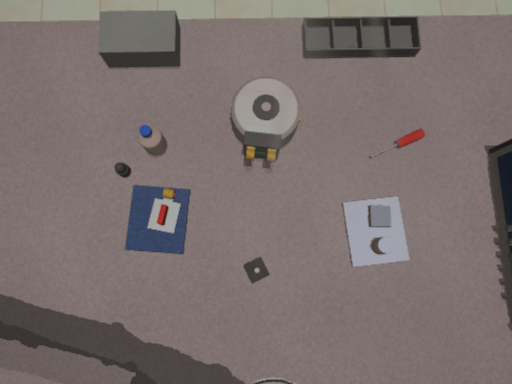

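View pics/side0.png

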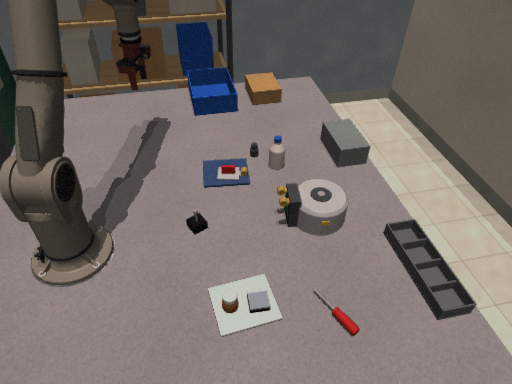

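The top view shows the flap on the blue pad at (163,215), with its rib at (162,214) and its knuckle at (169,194). The base drum is at (265,110), its brass knuckles at (251,153) and (271,155), and the pin at (257,270). In the side view the knuckles are at (282,190) and (284,201), and the flap at (229,171). Next I'll look at enlarged crops.

```bash
python3 - <<'E'
import cv2,numpy as np
t=cv2.imread("pics/top0.png");s=cv2.imread("pics/side0.png")
def c(im,x,y,w=50,h=37,k=8): return cv2.resize(im[y:y+h,x:x+w],None,fx=k,fy=k,interpolation=cv2.INTER_NEAREST)
cv2.imwrite("pics/crop0.png",np.vstack([np.hstack([c(t,140,185),c(t,238,130)]),np.hstack([c(s,205,155),c(s,265,180)])]))
E
```

```text
(no output)
```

View pics/crop0.png

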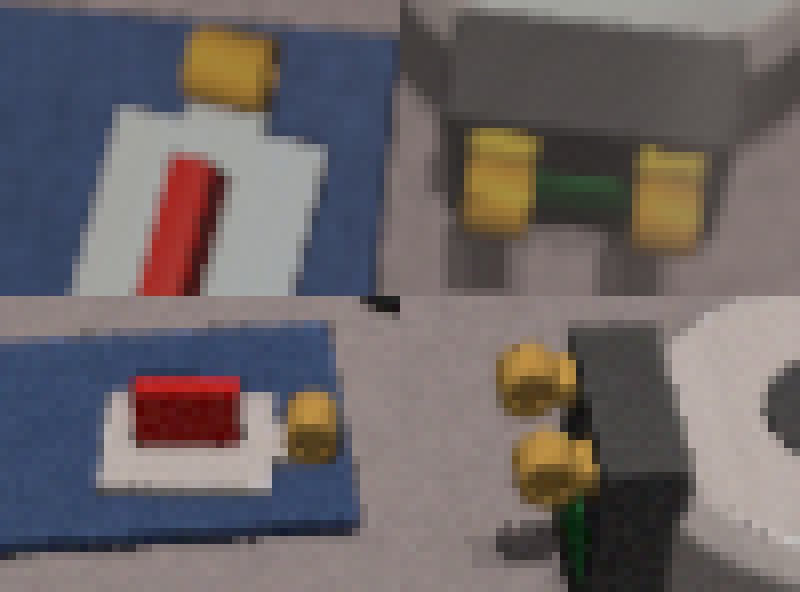

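The crops show the flap's knuckle as a clean brass rectangle. The base knuckles include brass standoffs toward the block. I'll measure with colour masks.

```bash
cat > h.py <<'E'
import cv2,numpy as np
from scipy.spatial.transform import Rotation as Ro
def ray(cal,uv):
    d=np.linalg.inv(cal["K"])@np.array([uv[0],uv[1],1.]); return Ro.from_euler('xyz',cal["orientation"]).as_matrix()@d
def onplane(cal,uv,z):
    d=ray(cal,uv); o=np.array(cal["origin"]); return o+d*(z-o[2])/d[2]
def proj(cal,p):
    q=cal["K"]@Ro.from_euler('xyz',cal["orientation"]).as_matrix().T@(np.array(p)-cal["origin"]); return q[:2]/q[2]
def tri(c1,u1,c2,u2):
    d1,d2=ray(c1,u1),ray(c2,u2); s=np.linalg.lstsq(np.c_[d1,-d2],c2["origin"]-c1["origin"],rcond=None)[0]
    a,b=c1["origin"]+s[0]*d1,c2["origin"]+s[1]*d2; return (a+b)/2,np.linalg.norm(a-b)
def blobs(bgr,kind,roi,amin=15):
    x0,y0,x1,y1=roi; k=4
    im=cv2.resize(bgr[y0:y1,x0:x1],None,fx=k,fy=k,interpolation=cv2.INTER_CUBIC); hsv=cv2.cvtColor(im,cv2.COLOR_BGR2HSV); H,S,V=cv2.split(hsv)
    m={'brass':(H>12)&(H<32)&(S>110)&(V>60),'red':((H<8)|(H>172))&(S>150)&(V>50),'white':(S<60)&(V>150),'block':(S<45)&(V<105)}[kind].astype(np.uint8)
    out=[]
    for c in cv2.findContours(m,cv2.RETR_EXTERNAL,cv2.CHAIN_APPROX_NONE)[0]:
        a=cv2.contourArea(c)/k**2
        if a>amin:
            p=(c[:,0,:]+.5)/k-.5+[x0,y0]; M=cv2.moments(p.astype(np.float32)[:,None]); r=cv2.minAreaRect(p.astype(np.float32))
            out.append(dict(area=a,c=np.array([M['m10'],M['m01']])/M['m00'],rect=r,pts=p))
    return out
E
python3 - <<'E'
from cell import manip
from h import *
np.set_printoptions(precision=4,suppress=True)
T,S=manip.calibration("top"),manip.calibration("side")
t=cv2.imread("pics/top0.png");s=cv2.imread("pics/side0.png")
for n,im,C,rf,rb in(("top",t,T,(125,180,200,260),(235,130,290,170)),("side",s,S,(200,150,255,190),(270,178,300,220))):
    for k,r,z in(('brass',rf,.023),('red',rf,.048 if n=="top" else .035),('white',rf,.016),('brass',rb,.1)):
        for b in blobs(im,k,r):
            box=cv2.boxPoints(b['rect'])
            print(n,k,"area%.0f"%b['area'],b['c'],"z",z,"c->",onplane(C,b['c'],z)[:2],"rectc",np.array(b['rect'][0]),"->",onplane(C,b['rect'][0],z)[:2],np.array(b['rect'][1]),b['rect'][2])
            print("   box",np.array([onplane(C,p,z)[:2] for p in box]).ravel())
print(proj(T,[.6,0,.1]))
E
```

```text
top brass area91 [168.2775 193.0723] z 0.023 c-> [0.5838 0.2525] rectc [168.3441 193.0612] -> [0.5839 0.2523] [11.3692  9.0865] 12.804265975952148
   box [0.5759 0.2691 0.5992 0.2643 0.5919 0.2354 0.5686 0.2404]
top red area111 [162.0683 214.2936] z 0.048 c-> [0.5255 0.2626] rectc [162.2206 214.2427] -> [0.5256 0.2622] [ 6.5485 19.2209] 14.03624439239502
   box [0.5044 0.2756 0.5513 0.2647 0.5469 0.2487 0.5001 0.2597]
top white area762 [163.8056 214.9874] z 0.016 c-> [0.5277 0.2646] rectc [163.8729 214.3114] -> [0.5295 0.2645] [26.1727 32.4984] 13.116436958312988
   box [0.4972 0.3061 0.5794 0.2887 0.5622 0.2223 0.4803 0.2406]
top brass area91 [270.7906 154.3879] z 0.1 c-> [ 0.6608 -0.0125] rectc [270.9419 154.2551] -> [ 0.6612 -0.0128] [ 8.3599 12.4824] 4.39870548248291
   box [ 0.6464 -0.0009  0.6781 -0.0043  0.676  -0.0248  0.6444 -0.0213]
top brass area108 [249.989  152.1206] z 0.1 c-> [0.6677 0.0386] rectc [250.0175 152.2117] -> [0.6674 0.0386] [ 9.1796 13.2279] 6.115502834320068
   box [0.6523 0.0519 0.6857 0.0477 0.6827 0.0252 0.6493 0.0295]
side brass area44 [243.5078 170.980
[... 310 characters left out ...]
0.5016 0.2459 0.5102 0.2934 0.5576 0.2814 0.5479 0.2342]
side white area135 [228.6759 174.2487] z 0.016 c-> [0.5303 0.2536] rectc [228.6982 172.5179] -> [0.5321 0.2636] [22.9284 11.7525] 1.468800663948059
   box [0.4847 0.2406 0.4965 0.3087 0.5812 0.2874 0.5665 0.22  ]
side brass area77 [283.9406 200.96  ] z 0.1 c-> [ 0.662  -0.0116] rectc [284.1177 200.8456] -> [ 0.6627 -0.0112] [ 9.6408 10.3078] 75.96376037597656
   box [ 0.6479  0.0081  0.6824  0.0128  0.6773 -0.0301  0.6437 -0.0344]
side brass area69 [281.5651 189.9837] z 0.1 c-> [0.6688 0.0398] rectc [281.75 190.  ] -> [0.6693 0.0396] [ 8.75 10.25] 90.0
   box [0.6587 0.0638 0.6917 0.0568 0.6797 0.016  0.6475 0.0227]
[266.5137 178.6477]
```

```bash
python3 - <<'E'
from cell import manip
from h import *
np.set_printoptions(precision=4,suppress=True)
f=np.array([.5278,.2645]);yaw=-.215
for w in (yaw,yaw+np.pi):print(w,manip.solve_ik([*f,.10],[np.pi,0,w]), manip.solve_ik([.604,.02,.11],[np.pi,0,w+.095]))
q=manip.state()['qpos']
w=min((yaw,yaw+np.pi),key=lambda w:abs(manip.solve_ik([*f,.10],[np.pi,0,w])[6]-q[6]))
manip.goto([*f,.12],[np.pi,0,w])
manip.move_l([*f,.0195],vel=.08,contact_N=8)
s=manip.state();print(w,s['tool_pos'],s['ee_rot'],s['clock'],s['ft_force'])
manip.clamp(45)
s=manip.state();print(s['finger_gap'],s['gripper_force'],s['ft_force'])
manip.move_l([*f,.21],vel=.12)
s=manip.state();print(s['tool_pos'],s['ft_force'],s['ft_torque'],s['clock'],s['finger_gap'])
for n in("top","side"): cv2.imwrite(f"pics/{n}1.png",manip.get_image(n)[:,:,::-1])
E
```

```text
-0.215 [-1.0756  0.5752  0.6881  1.9026 -0.4845  0.8358 -1.9182] [-0.6603  0.5933  0.7266  1.864  -0.5044  0.8767 -1.3766]
2.9265926535897933 [-0.6591  0.4825  0.1158  1.8747 -0.0756  0.7886  0.8527] [-0.3592  0.5012  0.2961  1.8442 -0.1922  0.824   1.4844]
2.9265926535897933 [0.5282 0.2647 0.0201] [3.1408 0.0008 2.9266] 3.2417 [-0.2924 -0.0828  0.7092]
0.014048616002103866 44.99574065208435 [0.7654 0.2718 0.0523]
[0.5274 0.2643 0.2092] [ 0.02   -0.9561 -1.339 ] [ 0.0102 -0.0022  0.0251] 6.1083 0.013924202684582948
```

```bash
python3 - <<'E'
from cell import manip
from h import *
np.set_printoptions(precision=4,suppress=True)
yaw=-.12; hole=np.array([.6615,.0132]); d=np.array([np.cos(yaw),np.sin(yaw)])
p=hole-d*(.058+.045)
o=[np.pi,0,yaw+np.pi]
manip.goto([*p,.16],o)
manip.move_l([*p,.0971],vel=.1); manip.pause(.3)
s=manip.state();print(s['tool_pos'],s['ee_rot'],s['ft_force'],s['clock'])
T,S=manip.calibration("top"),manip.calibration("side")
ims={}
for n,C in(("top",T),("side",S)):
    im=manip.get_image(n)[:,:,::-1].copy(); cv2.imwrite(f"pics/{n}2.png",im)
    print(n,"pred flap hole",proj(C,[*(hole-d*.045),.1]))
    x,y=[int(v) for v in proj(C,[*hole,.1])]
    for b in blobs(im,'brass',(x-45,y-35,x+45,y+50),8): print(b['area'],b['c'],b['rect'],onplane(C,b['c'],.1))
    ims[n]=cv2.resize(im[y-30:y+45,x-50:x+50],None,fx=4,fy=4,interpolation=cv2.INTER_NEAREST)
cv2.imwrite("pics/crop2.png",np.hstack([ims["top"],ims["side"]]))
E
```

```text
[0.5596 0.0256 0.0976] [3.1413 0.001  3.0216] [-0.9525  0.5472 -0.8486] 8.25
top pred flap hole [258.6938 172.0756]
side pred flap hole [267.6709 196.5852]
18.53125 [323.1294 222.7749] ((323.0, 222.75), (4.25, 4.75), 90.0) [ 0.7503 -0.1265  0.1   ]
77.90625 [283.9448 200.9867] ((284.11767578125, 200.9706268310547), (9.883326530456543, 10.247129440307617), 75.96376037597656) [ 0.662  -0.0117  0.1   ]
64.0625 [268.0496 196.3715] ((268.0, 196.25), (10.25, 7.75), 90.0) [0.6183 0.0193 0.1   ]
68.96875 [281.588  190.0044] ((281.80731201171875, 189.70632934570312), (8.765336990356445, 10.130322456359863), 74.47589111328125) [0.6688 0.0397 0.1   ]
```

View pics/crop2.png

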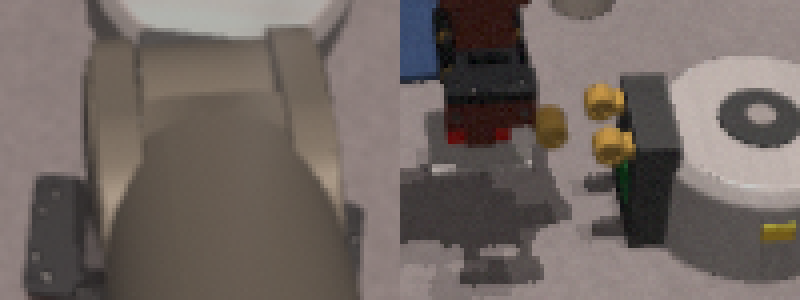

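The top view is blocked by the arm. The side view shows the flap's knuckle at (268.0,196.4), within 0.4 px of the prediction, and the base knuckles at (281.6,190.0) and (283.9,201.0). I'll compare the tangent edges of the flap and base knuckles in the side view, because these are free of the standoff bias.

```bash
cat > cmp.py <<'E'
from h import *
def compare(im,S,flap,yaw,hole,roi=(255,180,296,212)):
    """side view: left tangent and along-axis middle, flap vs base knuckles; flap=known hole centre (robot)"""
    y=np.array([-np.sin(yaw),np.cos(yaw),0]);x=np.array([y[1],-y[0],0])
    P=lambda p:proj(S,p)
    a=P(hole-.03*y)-P(hole+.03*y);a/=np.linalg.norm(a);n=np.array([a[1],-a[0]]); n*=np.sign(n[0])
    r=[]
    for b in blobs(im,'brass',roi,8):
        u=b['pts']@n; e=np.percentile(u,3); l=b['pts'][u<u.min()+6]@a
        r.append((b['area'],b['c'].round(2),e,l.min(),l.max()))
    print("hole proj n,a",P(hole)@n,P(hole)@a,"flap",P(flap)@n,P(flap)@a,"px/mm x:",(P(hole+.01*x)-P(hole))@n/10,(P(hole+.01*x)-P(hole))@a/10,"y:",(P(hole+.01*y)-P(hole))@a/10,"z:",(P(hole+[0,0,.01])-P(hole))@n/10,(P(hole+[0,0,.01])-P(hole))@a/10)
    for q in r: print(q)
E
python3 - <<'E'
from cell import manip
from cmp import *
np.set_printoptions(precision=3,suppress=True)
S=manip.calibration("side"); yaw=-.12;d=np.array([np.cos(yaw),np.sin(yaw),0])
compare(cv2.imread("pics/side2.png"),S,np.array([.5596,.0256,.1005])+.058*d,yaw,np.array([.6615,.0132,.1]))
# yaw/position checks from unobstructed top picture: block front top edge + drum top circle
T=manip.calibration("top");t=cv2.imread("pics/top0.png")
g=cv2.cvtColor(t,cv2.COLOR_BGR2GRAY).astype(float)
L=[];F=[]
for c in range(248,278): # bright drum->block top (rear edge) not straight; use block-top -> face step
    col=cv2.GaussianBlur(g,(3,3),0)[136:152,c]; F.append((c,136.5+np.argmin(np.diff(col))))
F=np.array(F);print(F[:,1]);k=np.polyfit(F[6:-6,0],F[6:-6,1],1);print(k)
p,q=[onplane(T,(c,np.polyval(k,c)),.113) for c in(250,275)];v=p-q;print("edge yaw",np.arctan2(-v[0],v[1]),p,q)
E
```

```text
hole proj n,a 230.87756716546426 253.6401918156316 flap 217.2109523608459 251.22634412506878 px/mm x: 0.30570170161011434 0.05085412288147888 y: -0.21629932210327812 z: 0.07080247007781587 -0.22056092350638243
(77.90625, array([283.94, 200.99]), np.float64(227.03197241658702), np.float64(254.3629596186468), np.float64(264.25765070882574))
(64.0625, array([268.05, 196.37]), np.float64(213.73295262745617), np.float64(246.01059119716362), np.float64(256.4484524358551))
(68.96875, array([281.59, 190.  ]), np.float64(227.40061153270398), np.float64(243.43769837590813), np.float64(252.24604916906185))
[148.5 148.5 148.5 148.5 148.5 148.5 148.5 144.5 145.5 145.5 145.5 145.5
 145.5 146.5 146.5 146.5 146.5 146.5 146.5 146.5 150.5 150.5 150.5 146.5
 146.5 146.5 146.5 146.5 146.5 147.5]
[ 0.203 93.522]
edge yaw -0.22886597400062783 [0.684 0.038 0.113] [ 0.67  -0.022  0.113]
```

```bash
python3 - <<'E'
from cell import manip
from cmp import *
np.set_printoptions(precision=4,suppress=True)
yaw=-.125; hole=np.array([.6611,.0132]); d=np.array([np.cos(yaw),np.sin(yaw)]); o=[np.pi,0,yaw+np.pi]
p0=hole-d*.103; p=hole-d*.058
manip.move_l([*p0,.0968],vel=.03,orientation=o); manip.pause(.2)
f0=manip.state()['ft_force']
print(manip.move_l([*p,.0968],vel=.025,contact_N=4)); manip.pause(.5)
s=manip.state();print(s['tool_pos'],s['ee_rot'],f0,s['ft_force'],s['clock'],s['finger_gap'])
S=manip.calibration("side");im=manip.get_image("side")[:,:,::-1].copy();cv2.imwrite("pics/side3.png",im)
cv2.imwrite("pics/top3.png",manip.get_image("top")[:,:,::-1])
tp=s['tool_pos'];compare(im,S,np.array([tp[0]+.058*d[0],tp[1]+.058*d[1],tp[2]+.0029]),yaw,np.array([*hole,.1]))
cv2.imwrite("pics/crop3.png",cv2.resize(im[165:225,235:315],None,fx=10,fy=10,interpolation=cv2.INTER_CUBIC))
E
```

```text
False
[0.6035 0.0204 0.0968] [-3.1416 -0.0001  3.0166] [-0.5703 -0.5522 -1.406 ] [ 0.769   0.3121 -1.8673] 11.25 0.013618780052791471
hole proj n,a 232.61771804376065 251.92408712878643 flap 232.58800846441133 251.99239860931436 px/mm x: 0.30610513346441826 0.04969249079598013 y: -0.21605473450322882 z: 0.06911348168041732 -0.22109322967605444
(148.78125, array([283.34, 196.81]), np.float64(228.83163386941658), np.float64(242.2672120814028), np.float64(262.55117585576346))
```

View pics/crop3.png

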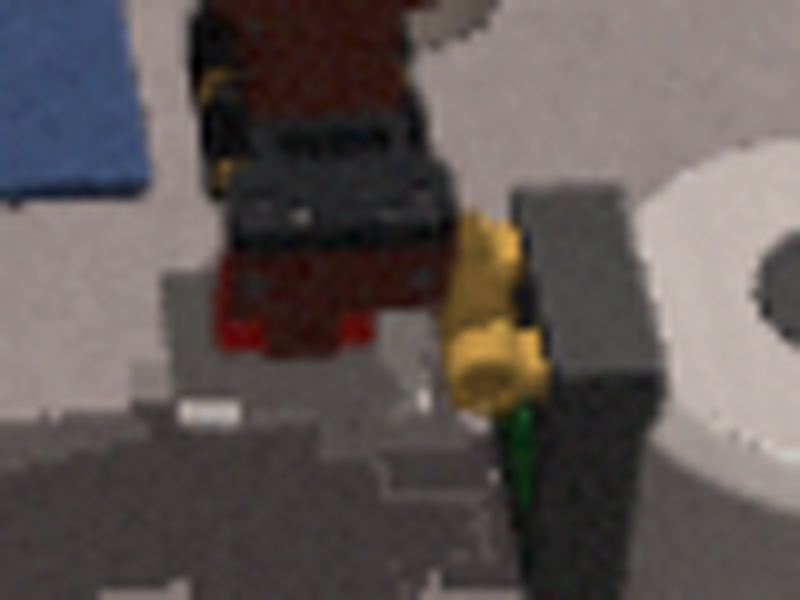

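The knuckle is now in the gap with no contact. The side crop shows the flap knuckle at about (470,280) lined up between the near one at (490,370) and the far one at (490,235), with the plate level. One last numeric check of the left edge along the axis.

```bash
python3 - <<'E'
from cell import manip
from cmp import *
S=manip.calibration("side");yaw=-.125;hole=np.array([.6611,.0132,.1]);y=np.array([-np.sin(yaw),np.cos(yaw),0])
a=proj(S,hole-.03*y)-proj(S,hole+.03*y);a/=np.linalg.norm(a);n=np.array([-a[1],a[0]]);n*=np.sign(n[0])
for f in("side0","side3"):
    P=np.vstack([b['pts'] for b in blobs(cv2.imread(f"pics/{f}.png"),'brass',(255,180,296,212),8)])
    A,N=P@a,P@n
    print(f,[(k,round(N[abs(A-k)<.5].min(),2)) for k in range(242,263) if (abs(A-k)<.5).any()])
for v in(.036,.016,.013,-.013,-.016,-.036): print(v,round(proj(S,hole+v*y-[.013,0,0])@a,2))
E
```

```text
side0 [(242, np.float64(230.73)), (243, np.float64(229.73)), (244, np.float64(229.51)), (245, np.float64(229.11)), (246, np.float64(229.14)), (247, np.float64(229.22)), (248, np.float64(229.25)), (249, np.float64(229.38)), (250, np.float64(230.14)), (251, np.float64(232.77)), (253, np.float64(230.61)), (254, np.float64(229.36)), (255, np.float64(228.9)), (256, np.float64(228.85)), (257, np.float64(229.01)), (258, np.float64(228.99)), (259, np.float64(228.93)), (260, np.float64(229.15)), (261, np.float64(229.29)), (262, np.float64(231.32))]
side3 [(242, np.float64(233.58)), (243, np.float64(233.31)), (244, np.float64(232.85)), (245, np.float64(232.8)), (246, np.float64(232.42)), (247, np.float64(231.42)), (248, np.float64(231.2)), (249, np.float64(230.98)), (250, np.float64(230.23)), (251, np.float64(229.52)), (252, np.float64(229.36)), (253, np.float64(229.33)), (254, np.float64(229.12)), (255, np.float64(228.9)), (256, np.float64(228.74)), (257, np.float64(228.77)), (258, np.float64(228.74)), (259, np.float64(228.82)), (260, np.float64(228.91)), (261, np.float64(229.23)), (262, np.float64(231.32))]
0.036 243.96
0.016 248.19
0.013 248.83
-0.013 254.48
-0.016 255.15
-0.036 259.63
```

The edge difference between flap and base is at most 0.3 px, about 1 mm, and the pin needs within 3 mm. I'll confirm there is no steady contact force, then hand in.

```bash
python3 - <<'E'
from cell import manip
import numpy as np
F=[]
for i in range(8): manip.pause(.05);s=manip.state();F.append([*s['ft_force'],*s['ft_torque']])
F=np.array(F);print(F.mean(0).round(3),F.std(0).round(2),s['tool_pos'],s['clock'])
if np.linalg.norm(F.mean(0)[:2])<1.5: print(manip.job_done())
E
```

```text
[-0.32   0.177 -1.482  0.016  0.041  0.   ] [0.69 0.47 0.24 0.04 0.05 0.03] [0.60358613 0.02041592 0.09681112] 11.75
the job is handed in; nothing more can be done
None
```

The job is handed in: the arm is still holding the flap level by its red rib, with its knuckle between the base's two knuckles and the holes lined up to about 1 mm by the side camera (height from the arm's own readings), no measurable contact with the base, at 11.75 s of the 48 s allowed.

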